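# Clamp the conduit joint at the harness bench

## Task

On one of the two fixtures the flanged ends of two conduit tubes meet: swing its open hinged clamp ring over them until it is fully shut, and only then swing its latch bolt fully up into the slot of the ring's lug. Leave the clamp on the other fixture, which holds only one tube, open as it is.

Things in the scene. Friction and masses are not known exactly. Their poses are not given: they have to be found in the camera images.
- coupling: Fixed fixture with both tubes, grey base 210 x 170 x 10 mm, origin centred under it, z up. Two 44 mm aluminium tubes lie along its x, axis at z 75; their 68 mm flanges meet at x = 0, y = 0. Steel clamp ring there, radius 36 to 44, 26 wide, lower half fixed. Hinge line of upper half: y +48, z 75; pivot line of latch bolt: y -66, z 45; both parallel to x. Its twin stands beside it in y
- clamp (a joint): Upper half ring, rad: 0 shut (stop), 1.57 upright over its hinge; starts at 1.25 to 1.6. Its free end is a flat forked lug, 40 mm wide (x), 8 thick; when shut the lug's outer face is at z 85, y -42 to -75 (fixture frame, mm), 90 to 123 from the hinge line and 10 above it; ring crown at z 119. Stiff hinge: stays where left, 2 to 5 N at the lug moves it
- latch (a joint): Latch bolt, rad: 0 = upright in the lug's slot (stop), growing as it leans out to the fixture's -y side; starts at 0.55 to 0.85. Stem 10 mm thick, dark round head 22 mm across from 45 to 81 mm off the pivot line; when shut the head is over the lug, z 90 to 126. Stays where left; 1 to 3 N at the head moves it; push along its arc, a level push may jam
- spare_tip (a point): Not to be moved: middle of the outer face of the lug on the other fixture's open clamp ring (same make, but one tube and one empty saddle), 175 to 185 mm above the bench. The two fixtures are at least 320 mm apart along world y; nothing within reach on the bench is taller than 215 mm

How it is judged:
On the way:
1. the clamp ring is shut while the latch bolt still leans out (value of joint clamp below 0.14 rad and value of joint latch above 0.35 rad), for 0.2 s.
At the end, for the whole second after the job is handed in: the clamp ring is shut to within 0.14 rad (8 degrees), its latch bolt upright in the slot to within 0.18 rad (10 degrees), and the other clamp's free end is within 20 mm of where it was (value of joint clamp below 0.14 rad and value of joint latch below 0.18 rad and distance of spare_tip from where it was at the start of the episode below 0.02 m); the robot touches nothing.
It fails at once if the other clamp is moved by more than 20 mm (distance of spare_tip from where it was at the start of the episode above 0.02 m).
It also fails if it takes over 45 s, if anything falls off the work surface, if the arm or the gripper's body presses on something with over 40 N, if the wrist force passes 120 N, or if a joint passes its speed limit or range.

## Robot

A 6-joint arm with a two-finger parallel gripper is mounted at the origin on the work surface. World frame = base frame: x ahead of the robot, y to its left, z up, the work surface at z = 0. Lengths are in m, angles in rad, forces in N, time in s.
With the tool pointing down it reaches from about 0.275 to 0.85 m from the base axis. Payload 19 kg.
Tool frame: the origin (TCP) lies midway between the tips of the shut fingers; the grasp point (between the pads) lies 19 mm behind it; z points along the fingers, y is the line along which they close (so a half turn about z gives the same grasp; the last joint's range is limited). The gripper opens to 85 mm and grips with 20 to 120 N. Pads are 22 mm wide; open, the fingers measure 114 mm over their backs; the gripper's body (76 mm by 85 mm) begins 54 mm behind the grasp point. The pads swing forward as they close: fully open they stand 13 mm farther back than shut.
Start: joints at [-1.408, 0.15, 1.437, -0, 1.554, -0.134], TCP at [0.168, -0.55, 0.231] pointing down, gripper open.
Joint ranges: [-2.8, 2.8], [-0.68, 2.1], [0.12, 2.68], [-1.39, 4.53], [0.16, 2.79], [-2.81, 2.81]. Speed limits (rad/s): [1.89, 1.89, 2.22, 3.01, 3.01, 3.01].

## Interface

Orientations are given as a 3x3 rotation matrix whose columns are the frame's x, y, z axes.
In Python, from rig import ctrl gives the robot as it stands. The module is installed in compiled form; this text tells all that it offers.
- The arm moves only by the tool arm_command, never from a script. Its argument "increments" is a list that holds one entry, the list of rows, each a list of 7 numbers: the shift along the world's x, y, z in m, then the turn, a rotation vector about the world's x, y, z in rad, then the closure in counts, from 0 (fully open) to 255 (shut). A call has 1 to 12 rows; each row is the pose to reach, as a shift and turn from the pose commanded when the call began; what a row does not reach only later rows make up. A row lasts 1/10 s, in which the tool goes at most 50 mm and 8.59 degrees, less where a joint would pass 70% of its speed; a pose out of reach is approached as far as the arm can. A call with a gripper value outside its range is refused whole. The fingers move at their own pace and stop on an object; "newtons" is the grip in N (left out, the last holds). Time passes only in rows, so rows that repeat a pose let the fingers close. It gives the time, the measured TCP pose, the force, the opening and the grip force at its end, in the units of the state.
- ctrl.get_obs(): the state, without advancing time (a new reading comes with each control period).
- ctrl.snapshot(name): name is "side" or "top"; returns a dict with "img" (420x560x3 uint8, blue, green, red), "fx", "fy", "cx", "cy" (pixels), "cam_to_world" (4x4, takes a point from camera to world coordinates). Camera axes: x right, y up, looking along -z (the intrinsics and any distortion apply to the point x, -y, -z); pixel columns grow to the right and rows downward; lengths in m; the calibration is good to about 2 mm. A picture is of the moment at which its call begins. There is no depth.
- ctrl.job_done(): hands the job in; it is judged then, once.
The state is a dict: "time_s": time; "q": joint angles; "joint_velocities": joint speeds; "effort": joint torques, N m; "ee_pos": TCP position; "orientation": TCP orientation; "contact_force": force on the tool from outside, world axes, zero at the start; "torque": the same for the moment, N m; "opening": finger opening in m; "finger_force": force on a finger pad.
Only numpy, scipy, OpenCV 4.12 (cv2) and the standard library are available. Lean on these libraries where they do the work, as an engineer would, in place of code of your own. Each camera call takes 0.05 s, during which the arm holds its last target. There are 200 camera calls.

## Working session

There is one attempt and no reset: what is moved stays moved. The work goes in short steps, Python scripts to look and compute and a tool call to move; the robot and the scene stay as the last step left them, time stands still between calls to the robot, and variables do not carry over. Pictures are saved under pics/ and viewed, at most 10 in all, crops included, and the job is handed in when it is done.

Besides the shell and the picture viewer there is one more tool, called after "Emit:" by a JSON object that holds its "method" and its "body", one argument or row to a line. arm_command: Moves the arm, as the interface text tells. Its arguments: {"type":"object","properties":{"increments":{"type":"array","items":{"type":"array","items":{"type":"array","items":{"type":"number"}}}},"newtons":{"type":"number"}},"required":["increments"]}

```bash
mkdir -p pics
python3 - <<'E'
from rig import ctrl
import cv2, numpy as np
for n in("side","top"):
    s=ctrl.snapshot(n); cv2.imwrite(f"pics/{n}0.png",s["img"])
    print(n,s["fx"],s["fy"],s["cx"],s["cy"],[k for k in s]); print(np.round(s["cam_to_world"],4))
o=ctrl.get_obs();print(o)
E
```

```text
side 543.1116709790668 543.1116709790668 283.6771745659384 203.97701743526545 ['img', 'fx', 'fy', 'cx', 'cy', 'cam_to_world']
[[-0.9231  0.2498 -0.2923  0.2814]
 [-0.3842 -0.6281  0.6767  0.6045]
 [-0.0146  0.737   0.6758  0.698 ]
 [ 0.      0.      0.      1.    ]]
top 502.01355420550624 502.01355420550624 272.88291476888315 209.46229130837605 ['img', 'fx', 'fy', 'cx', 'cy', 'cam_to_world']
[[ 0.0246  0.9982 -0.0549  0.469 ]
 [-0.9993  0.0261  0.0261  0.0029]
 [ 0.0275  0.0543  0.9981  1.1194]
 [ 0.      0.      0.      1.    ]]
{'time_s': 0.1, 'q': array([-1.40798695e+00,  1.50920321e-01,  1.43797044e+00, -8.66226853e-06,
        1.55378157e+00, -1.33998767e-01]), 'joint_velocities': array([ 2.86183928e-05, -1.67984931e-03, -8.79761580e-04,  4.66150332e-04,
       -9.96789311e-04,  5.32959453e-05]), 'effort': array([ 4.83455820e-03, -7.14378047e+01, -5.71799219e+01, -5.82305233e-05,
        7.05677274e-03, -1.45495153e-05]), 'ee_pos': array([ 0.16811251, -0.54964256,  0.23074302]), 'orientation': array([[ 9.56274848e-01,  2.92469453e-01, -1.83553078e-04],
       [ 2.92469479e-01, -9.56274266e-01,  1.06399895e-03],
       [ 1.35660106e-04, -1.07115911e-03, -9.99999417e-01]]), 'contact_force': array([-0.29057747,  0.55082491,  0.3508284 ]), 'torque': array([ 0.01660527, -0.01169329, -0.02611734]), 'finger_force': 0.0, 'opening': 0.08511561424723352}
```

View pics/side0.png

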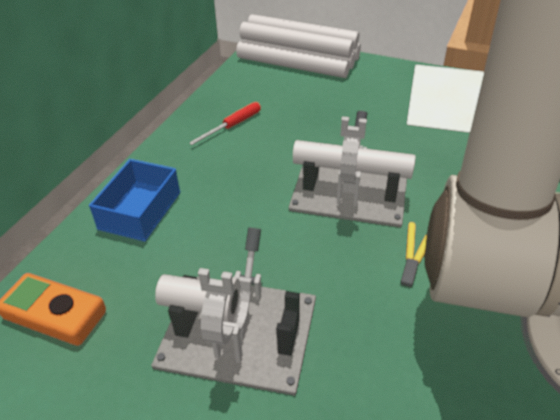

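View pics/top0.png

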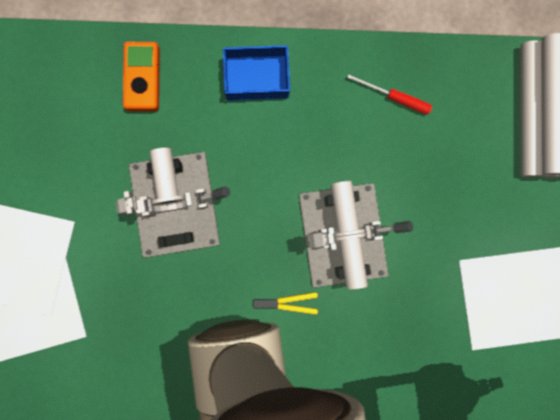

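The coupling with both tubes is the right fixture in the top view, with its plate centre near (344,235). Its lug is near (315,238) and its latch head near (403,227). In the side view it is the far fixture, around (352,165).

```bash
cat > h.py <<'E'
import numpy as np
def ray(s,u,v):
    T=np.array(s["cam_to_world"]); d=T[:3,:3]@np.array([(u-s["cx"])/s["fx"],-(v-s["cy"])/s["fy"],-1]); return T[:3,3],d
def onz(s,u,v,z):
    o,d=ray(s,u,v); return o+d*(z-o[2])/d[2]
def pix(s,p):
    T=np.linalg.inv(s["cam_to_world"]); c=T[:3,:3]@p+T[:3,3]; return s["cx"]+s["fx"]*c[0]/-c[2], s["cy"]-s["fy"]*c[1]/-c[2]
E
python3 - <<'E'
from rig import ctrl
import cv2, numpy as np
from h import *
s=ctrl.snapshot("top"); a=ctrl.snapshot("side")
for p in [(300,192),(375,184),(388,277),(312,287)]: print(onz(s,*p,.01).round(4))
for p in [(344,183),(356,287)]: print('tube',onz(s,*p,.09).round(4))
c=s["img"][165:305,280:430]; b=a["img"][100:235,275:425]
cv2.imwrite("pics/c1.png",np.hstack([cv2.resize(c,(400,373),interpolation=2),cv2.resize(b,(400,373),interpolation=2)]))
# plate by rectangle: not green pixels
h=cv2.cvtColor(s["img"],cv2.COLOR_BGR2HSV); m=((h[...,1]<60)&(h[...,2]>60)).astype(np.uint8)*255
m=cv2.morphologyEx(m,cv2.MORPH_OPEN,np.ones((25,25)))
for k in cv2.findContours(m,0,2)[0]:
    r=cv2.minAreaRect(k)
    if 2000<r[1][0]*r[1][1]<12000: print(r,[onz(s,*p,.01).round(4) for p in cv2.boxPoints(r)])
E
```

```text
[ 0.5705 -0.0854  0.01  ]
[ 0.593  -0.2527  0.01  ]
[ 0.3872 -0.2844  0.01  ]
[ 0.3615 -0.1163  0.01  ]
tube [ 0.5843 -0.1697  0.09  ]
tube [ 0.3713 -0.198   0.09  ]
((514.5148315429688, 298.2806396484375), (91.83081817626953, 101.22947692871094), 82.56858825683594) [array([ 0.4299, -0.4415,  0.01  ]), array([ 0.4644, -0.6686,  0.01  ]), array([ 0.2634, -0.694 ,  0.01  ]), array([ 0.2305, -0.4688,  0.01  ])]
((343.2727966308594, 235.66734313964844), (73.45655059814453, 77.37482452392578), 82.23483276367188) [array([ 0.5427, -0.0859,  0.01  ]), array([ 0.5706, -0.2567,  0.01  ]), array([ 0.4095, -0.2809,  0.01  ]), array([ 0.3827, -0.1113,  0.01  ])]
((172.12274169921875, 197.75576782226562), (75.45802307128906, 80.63761138916016), 84.92039489746094) [array([0.6228, 0.2949, 0.01  ]), array([0.6438, 0.1187, 0.01  ]), array([0.4776, 0.0988, 0.01  ]), array([0.4577, 0.2737, 0.01  ])]
```

View pics/c1.png

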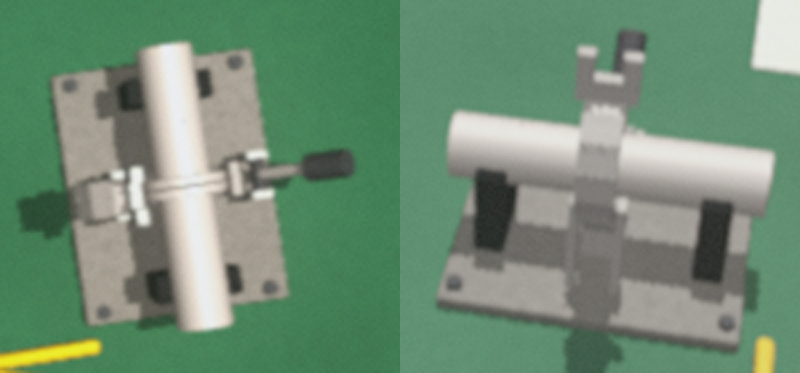

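The crop shows the forked lug prongs at about top px (331,238), and the side-view prong tops average about (354,118). The latch head is at about (403,227) in the top view. Next I work out the fixture frame and joint angles.

```bash
cat >> h.py <<'E'
C=np.array([.478,-.185,0]); yaw=.145
R=np.array([[np.cos(yaw),-np.sin(yaw),0],[np.sin(yaw),np.cos(yaw),0],[0,0,1]])
def loc(p): return R.T@(p-C)
def onx(s,u,v,x=0):
    o,d=ray(s,u,v); o=R.T@(o-C); d=R.T@d; return o+d*(x-o[0])/d[0]
E
python3 - <<'E'
from rig import ctrl
import numpy as np
from h import *
s=ctrl.snapshot("top"); a=ctrl.snapshot("side")
print('lug top',loc(onz(s,331.5,238,.195)), 'side', onx(a,354.1,118.5))
for u,v in [(393.5,228.5),(413,226)]: print('head',[loc(onz(s,u,v,z)).round(4) for z in(.08,.11)])
print('head side top',onx(a,275+231*.375,100+33*.362))
for t in (1.25,1.4,1.5,1.6):
    c,n=np.cos(t),np.sin(t)
    for r in(90,123): 
        p=np.array([0,48-r*c+10*n,75+r*n+10*c])/1000; w=C+R@p; print(t,r,p.round(3),np.round(pix(s,w),1),np.round(pix(a,w),1))
for f in (.55,.65,.75,.85):
    print(f,[np.round(pix(s,C+R@(np.array([0,-66-r*np.sin(f),45+r*np.cos(f)])/1000)),1) for r in(45,81)],[np.round(pix(a,C+R@(np.array([0,-66-r*np.sin(f),45+r*np.cos(f)])/1000)),1) for r in(45,81)])
E
```

```text
lug top [-4.68590628e-05  5.48909580e-02  1.95000000e-01] side [0.         0.05593007 0.19844127]
head [array([ 0.0017, -0.0928,  0.08  ]), array([ 0.0022, -0.0847,  0.11  ])]
head [array([ 0.002 , -0.1342,  0.08  ]), array([ 0.0024, -0.1249,  0.11  ])]
head side top [ 0.         -0.06583884  0.13425987]
1.25 90 [0.    0.029 0.164] [342.5 236.3] [355.  127.1]
1.25 123 [0.    0.019 0.195] [350.8 235.6] [357.3 108.3]
1.4 90 [0.    0.043 0.165] [335.7 237.2] [353.9 130.6]
1.4 123 [0.    0.037 0.198] [341.4 236.8] [355.8 112.5]
1.5 90 [0.    0.052 0.165] [331.  237.7] [353.1 133.6]
1.5 123 [0.    0.049 0.198] [334.8 237.6] [354.7 116.3]
1.6 90 [0.    0.061 0.165] [326.2 238.3] [352.2 137. ]
1.6 123 [0.    0.062 0.198] [328.1 238.4] [353.5 120.8]
0.55 [array([392.5, 229.5]), array([405.7, 228.1])] [array([361.2, 127.5]), array([363.9, 109.1])]
0.65 [array([393.9, 229.3]), array([408.3, 227.8])] [array([361.4, 127.5]), array([364.2, 109.3])]
0.75 [array([395.2, 229.1]), array([410.5, 227.5])] [array([361.5, 127.7]), array([364.4, 109.8])]
0.85 [array([396.2, 228.9]), array([412.4, 227.2])] [array([361.6, 128.2]), array([364.6, 110.8])]
```

Emit:
{"method": "arm_command", "body": {
  "increments": [
    [[0.01, 0.015, 0.03, 0, 0, 0.1, 255], [0.035, 0.05, 0.03, 0, 0, 0.22, 255], [0.06, 0.09, 0.03, 0, 0, 0.34, 255], [0.085, 0.13, 0.03, 0, 0, 0.46, 255], [0.11, 0.17, 0.03, 0, 0, 0.58, 255], [0.135, 0.205, 0.03, 0, 0, 0.7, 255], [0.16, 0.24, 0.03, 0, 0, 0.82, 255], [0.185, 0.28, 0.03, 0, 0, 0.94, 255], [0.21, 0.32, 0.03, 0, 0, 1.06, 255], [0.235, 0.355, 0.03, 0, 0, 1.18, 255], [0.26, 0.395, 0.03, 0, 0, 1.3, 255], [0.298, 0.449, 0.03, 0, 0, 1.42, 255]]
  ],
  "newtons": 40
}}

```text
time_s: 1.5
ee_pos: [0.4574, -0.1122, 0.2616]
orientation: [[-0.15, 0.989, 0.001], [0.989, 0.15, -0.0], [-0.0, 0.0, -1.0]]
contact_force: [1.5, -1.0, 0.2]
opening: 0.0001
finger_force: 0.0
```

Emit:
{"method": "arm_command", "body": {
  "increments": [
    [[0, 0, 0, 0, 0, 0, 255], [0, 0, 0, 0, 0, 0, 255], [0, 0, 0, 0, 0, 0, 255], [0, 0, 0, 0, 0, 0, 255]]
  ]
}}

```text
time_s: 1.9
ee_pos: [0.4564, -0.115, 0.2613]
orientation: [[-0.143, 0.99, -0.0], [0.99, 0.143, -0.0], [-0.0, -0.0, -1.0]]
contact_force: [0.4, 0.6, -0.6]
opening: -0.0
finger_force: 0.0
```

Run:
```python
from rig import ctrl
import cv2, numpy as np
from h import *
s=ctrl.snapshot("top"); a=ctrl.snapshot("side"); o=ctrl.get_obs()
print(o["time_s"],o["ee_pos"],loc(o["ee_pos"]),(R.T@o["orientation"]).round(3))
cv2.imwrite("pics/m1.png",np.hstack([cv2.resize(s["img"][130:330,230:450],(400,364)),cv2.resize(a["img"][40:240,250:470],(400,364))]))
```

```text
2.0 [ 0.4565368  -0.11491267  0.26137219] [-0.01111087  0.0724531   0.26137219] [[ 0.001  1.     0.   ]
 [ 1.    -0.001 -0.   ]
 [-0.     0.    -1.   ]]
```

View pics/m1.png

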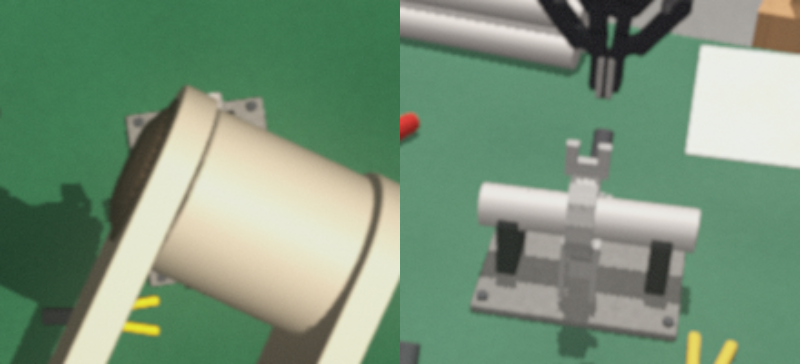

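Emit:
{"method": "arm_command", "body": {
  "increments": [
    [[0.009, 0.0145, 0, 0, 0, 0, 210], [0.009, 0.0145, -0.02, 0, 0, 0, 210], [0.009, 0.0145, -0.05, 0, 0, 0, 210], [0.009, 0.0145, -0.077, 0, 0, 0, 210], [0.009, 0.0145, -0.077, 0, 0, 0, 210], [0.009, 0.0145, -0.077, 0, 0, 0, 210]]
  ]
}}

```text
time_s: 2.6
ee_pos: [0.4659, -0.0999, 0.1851]
orientation: [[-0.144, 0.99, -0.0], [0.99, 0.144, -0.0], [-0.0, -0.0, -1.0]]
contact_force: [-0.1, -0.8, -0.1]
opening: 0.0151
finger_force: 0.0
```

Run:
```python
from rig import ctrl
import cv2, numpy as np
from h import *
a=ctrl.snapshot("side"); o=ctrl.get_obs()
p0=loc(o["ee_pos"]); print(o["time_s"],p0,o["contact_force"],o["opening"])
cv2.imwrite("pics/m2.png",cv2.resize(a["img"][50:200,260:460],(800,600)))
for t in [1.6,1.5,1.4,1.25,1.1,.95,.8,.65,.5,.35,.2,.1,0,-.05]:
    c,n=np.cos(t),np.sin(t)
    p=np.array([0,48-113*c+10*n+11,75+113*n+10*c-2])/1000
    print(t,p.round(3),(R@(p-p0)).round(4))
```

```text
2.65 [0.00068208 0.08579345 0.18575957] [-0.47681016  0.24530093  0.93015576] 0.015005372163941544
1.6 [0.    0.072 0.186] [ 0.0013 -0.0135 -0.0001]
1.5 [0.    0.061 0.186] [ 0.0029 -0.0246  0.0007]
1.4 [0.    0.05  0.186] [ 0.0045 -0.0359  0.0003]
1.25 [0.    0.033 0.183] [ 0.007  -0.0525 -0.0024]
1.1 [0.    0.017 0.178] [ 0.0093 -0.0685 -0.0075]
0.95 [0.    0.001 0.171] [ 0.0115 -0.0836 -0.015 ]
0.8 [ 0.    -0.013  0.161] [ 0.0135 -0.0974 -0.0247]
0.65 [ 0.    -0.025  0.149] [ 0.0153 -0.1096 -0.0364]
0.5 [ 0.    -0.035  0.136] [ 0.0168 -0.12   -0.0498]
0.35 [ 0.    -0.044  0.121] [ 0.018  -0.1283 -0.0646]
0.2 [ 0.    -0.05   0.105] [ 0.0189 -0.1342 -0.0805]
0.1 [ 0.    -0.052  0.094] [ 0.0193 -0.1369 -0.0915]
0 [ 0.    -0.054  0.083] [ 0.0195 -0.1384 -0.1028]
-0.05 [ 0.    -0.054  0.077] [ 0.0196 -0.1388 -0.1084]
```

View pics/m2.png

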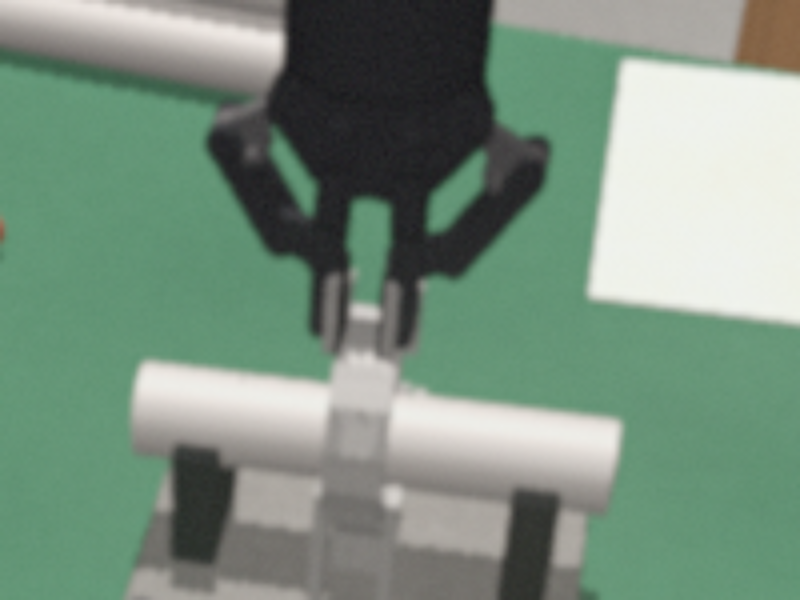

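The pads, at about (335,320) and (400,320) in the crop, line up with the two prongs. I push along the arc.

Emit:
{"method": "arm_command", "body": {
  "increments": [
    [[0.0015, -0.0135, 0, 0, 0, 0, 210], [0.003, -0.0245, 0.0, 0, 0, 0, 210], [0.0045, -0.036, 0, 0, 0, 0, 210], [0.006, -0.044, -0.001, 0, 0, 0, 210], [0.007, -0.0525, -0.0025, 0, 0, 0, 210], [0.008, -0.0605, -0.005, 0, 0, 0, 210], [0.0095, -0.0685, -0.0075, 0, 0, 0, 210], [0.0105, -0.076, -0.011, 0, 0, 0, 210], [0.0115, -0.0835, -0.015, 0, 0, 0, 210], [0.0125, -0.0905, -0.0195, 0, 0, 0, 210], [0.0135, -0.0975, -0.0245, 0, 0, 0, 210], [0.0145, -0.1035, -0.0305, 0, 0, 0, 210]]
  ]
}}

```text
time_s: 3.85
ee_pos: [0.4805, -0.2036, 0.1534]
orientation: [[-0.145, 0.989, -0.0], [0.989, 0.145, -0.0], [-0.0, -0.0, -1.0]]
contact_force: [0.5, -0.5, 1.0]
opening: 0.0147
finger_force: 0.8
```

Run:
```python
from rig import ctrl
import cv2, numpy as np
from h import *
a=ctrl.snapshot("side"); o=ctrl.get_obs()
p0=loc(o["ee_pos"]); print(o["time_s"],p0,o["contact_force"],o["opening"])
cv2.imwrite("pics/m3.png",cv2.resize(a["img"][50:200,260:460],(800,600)))
for t in [.8,.65,.5,.35,.2,.1,0,-.05]:
    c,n=np.cos(t),np.sin(t)
    p=np.array([0,48-113*c+10*n+11,75+113*n+10*c-2])/1000
    print(t,p.round(3),(R@(p-p0)).round(4))
```

```text
3.9 [-0.00052243 -0.01923014  0.15227892] [-0.25777053  0.28958034 -0.72188172] 0.015025392190052857
0.8 [ 0.    -0.013  0.161] [-0.0004  0.0067  0.0087]
0.65 [ 0.    -0.025  0.149] [ 0.0013 -0.0055 -0.0029]
0.5 [ 0.    -0.035  0.136] [ 0.0028 -0.0159 -0.0163]
0.35 [ 0.    -0.044  0.121] [ 0.0041 -0.0242 -0.0311]
0.2 [ 0.    -0.05   0.105] [ 0.0049 -0.0301 -0.047 ]
0.1 [ 0.    -0.052  0.094] [ 0.0053 -0.0328 -0.058 ]
0 [ 0.    -0.054  0.083] [ 0.0055 -0.0343 -0.0693]
-0.05 [ 0.    -0.054  0.077] [ 0.0056 -0.0347 -0.0749]
```

View pics/m3.png

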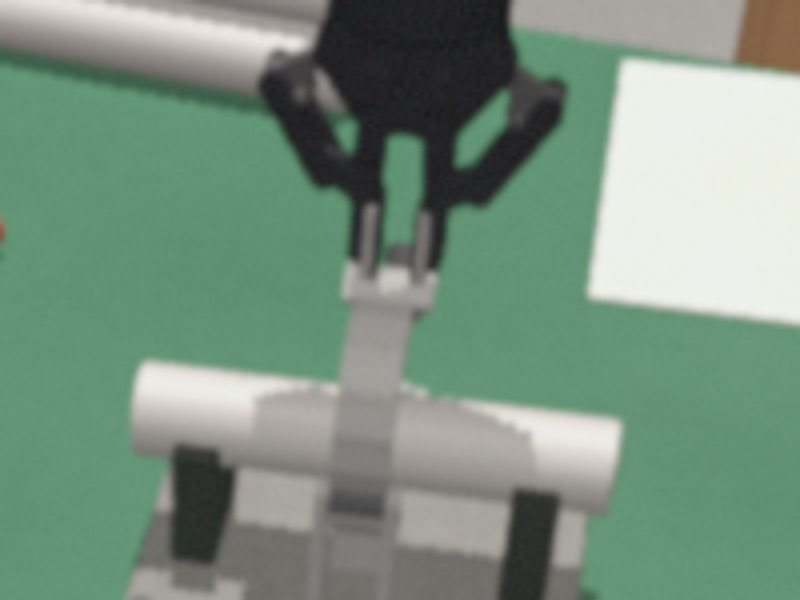

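The ring is following at about 0.7 rad, with both pads seated on the prongs around (365–425,275). I continue down to shut.

Emit:
{"method": "arm_command", "body": {
  "increments": [
    [[0.0015, -0.006, -0.004, 0, 0, 0, 210], [0.002, -0.011, -0.01, 0, 0, 0, 210], [0.003, -0.016, -0.0165, 0, 0, 0, 210], [0.0035, -0.0205, -0.024, 0, 0, 0, 210], [0.004, -0.025, -0.031, 0, 0, 0, 210], [0.0045, -0.029, -0.039, 0, 0, 0, 210], [0.005, -0.0325, -0.047, 0, 0, 0, 210], [0.005, -0.0345, -0.0525, 0, 0, 0, 210], [0.005, -0.036, -0.058, 0, 0, 0, 210], [0.0055, -0.037, -0.063, 0, 0, 0, 210], [0.0055, -0.038, -0.066, 0, 0, 0, 210], [0.0055, -0.038, -0.068, 0, 0, 0, 210]]
  ]
}}

```text
time_s: 5.1
ee_pos: [0.4859, -0.241, 0.0856]
orientation: [[-0.146, 0.989, -0.0], [0.989, 0.146, -0.0], [-0.0, -0.0, -1.0]]
contact_force: [-0.1, -0.4, 1.5]
opening: 0.015
finger_force: 0.5
```

Emit:
{"method": "arm_command", "body": {
  "increments": [
    [[0, 0, -0.001, 0, 0, 0, 210], [0, 0, -0.002, 0, 0, 0, 210]]
  ]
}}

```text
time_s: 5.3
ee_pos: [0.4861, -0.2411, 0.085]
orientation: [[-0.146, 0.989, 0.001], [0.989, 0.146, -0.001], [-0.001, 0.001, -1.0]]
contact_force: [-9.3, 4.1, 26.6]
opening: 0.015
finger_force: 12.9
```

Emit:
{"method": "arm_command", "body": {
  "increments": [
    [[0, 0, 0.0, 0, 0, 0, 210], [0, 0, 0.03, 0, 0, 0, 210], [0, 0, 0.07, 0, 0, 0, 210], [0, 0, 0.11, 0, 0, 0, 100], [0, 0, 0.13, 0, 0, 0, 100], [0, 0, 0.13, 0, 0, 0, 100]]
  ]
}}

```text
time_s: 5.9
ee_pos: [0.4868, -0.2415, 0.2172]
orientation: [[-0.146, 0.989, 0.004], [0.989, 0.146, -0.003], [-0.004, 0.004, -1.0]]
contact_force: [0.5, -0.5, -0.7]
opening: 0.0519
finger_force: 0.0
```

Run:
```python
from rig import ctrl
import cv2, numpy as np
from h import *
a=ctrl.snapshot("side"); s=ctrl.snapshot("top"); o=ctrl.get_obs()
p0=loc(o["ee_pos"]); print(o["time_s"],p0,o["contact_force"],o["opening"])
cv2.imwrite("pics/m4.png",np.hstack([cv2.resize(a["img"][50:200,260:460],(400,300)),cv2.resize(s["img"][130:280,280:480],(400,300))]))
im=cv2.imread("pics/top0.png")[210:245,380:425]; g=im.max(2); m=g<75
ys,xs=np.nonzero(m); print(xs.min()+380,xs.max()+380,ys.min()+210,ys.max()+210,m.sum())
print([int(v) for v in g[16]], [int(v) for v in g[18]])
W=lambda y,z: np.round(pix(s,C+R@(np.array([0,y,z])/1000)),1)
for f in np.arange(.55,.86,.05):
    c,n=np.cos(f),np.sin(f)
    print(round(f,2),'far',W(-66-81*n-11*c,45+81*c-11*n),'near',W(-66-45*n+11*c,45+45*c+11*n))
```

```text
6.0 [-0.00025502 -0.05642511  0.21364979] [-0.26408881  0.12496232 -0.69341585] 0.05184681859759678
394 410 222 231 129
[112, 104, 103, 106, 109, 112, 117, 120, 124, 126, 122, 116, 102, 85, 75, 69, 71, 70, 67, 70, 71, 69, 67, 71, 69, 69, 70, 71, 75, 80, 77, 79, 91, 111, 123, 126, 128, 129, 129, 130, 128, 128, 126, 128, 127] [138, 138, 141, 145, 153, 154, 157, 157, 157, 157, 146, 128, 108, 90, 75, 68, 71, 71, 71, 70, 68, 70, 69, 69, 67, 68, 67, 70, 72, 78, 79, 80, 90, 112, 124, 129, 128, 128, 128, 127, 127, 129, 131, 129, 126]
0.55 far [409.4 227.6] near [388.8 230. ]
0.6 far [410.5 227.5] near [389.7 229.9]
0.65 far [411.5 227.3] near [390.6 229.7]
0.7 far [412.5 227.2] near [391.5 229.6]
0.75 far [413.3 227.1] near [392.3 229.5]
0.8 far [414.  226.9] near [393.1 229.4]
0.85 far [414.6 226.8] near [393.9 229.3]
```

View pics/m4.png

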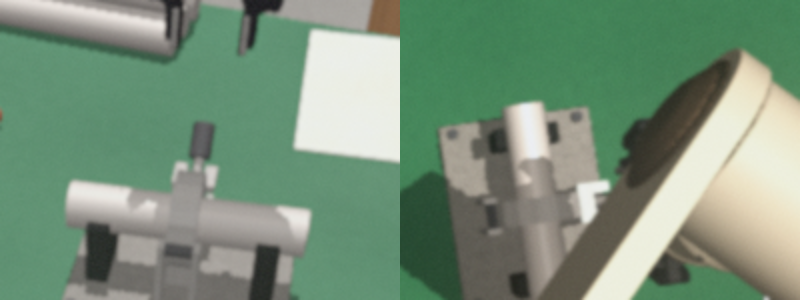

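The ring is shut and the latch still leans out, head at (203,140) in the left crop, angle about 0.72 rad. I tilt to align with the latch axis and stand off.

Emit:
{"method": "arm_command", "body": {
  "increments": [
    [[0.002, -0.015, 0, 0.09, 0.013, 0, 0], [0.004, -0.03, -0.005, 0.18, 0.026, 0, 0], [0.0065, -0.045, -0.01, 0.27, 0.039, 0, 0], [0.009, -0.06, -0.015, 0.36, 0.052, 0, 0], [0.011, -0.075, -0.02, 0.45, 0.065, 0, 0], [0.013, -0.09, -0.028, 0.54, 0.078, 0, 0], [0.0155, -0.105, -0.034, 0.63, 0.092, 0, 0], [0.0175, -0.12, -0.041, 0.712, 0.104, 0, 0], [0.0175, -0.12, -0.041, 0.712, 0.104, 0, 0], [0.0175, -0.12, -0.041, 0.712, 0.104, 0, 0]]
  ]
}}

```text
time_s: 7.0
ee_pos: [0.5031, -0.361, 0.1707]
orientation: [[-0.108, 0.99, -0.096], [0.743, 0.144, 0.654], [0.661, -0.001, -0.751]]
contact_force: [0.7, -0.7, 0.0]
opening: 0.0851
finger_force: 0.0
```

Run:
```python
from rig import ctrl
import cv2, numpy as np
from h import *
a=ctrl.snapshot("side"); s=ctrl.snapshot("top"); o=ctrl.get_obs()
p0=loc(o["ee_pos"]); print(o["time_s"],p0,o["opening"],(R.T@o["orientation"]).round(3).tolist())
cv2.imwrite("pics/m5.png",np.hstack([cv2.resize(a["img"][50:200,260:460],(400,300)),cv2.resize(s["img"][130:280,280:480],(400,300))]))
f=.72; q=lambda r:np.array([0.001,-.066-r*np.sin(f),.045+r*np.cos(f)])
for r in (.09,.05): print(r,(R@(q(r)-p0)).round(4))
for f in np.arange(.72,-.07,-.08): print(round(f,2),(R@(q(.05)-np.array([0.001,-.066-.05*np.sin(.72),.045+.05*np.cos(.72)]))).round(4), (R@[f-.72,0,0]).round(3))
```

```text
7.1 [-5.14328987e-05 -1.77152463e-01  1.73051593e-01] 0.08565512527775321 [[-0.002, 1.0, -0.0], [0.753, 0.001, 0.658], [0.658, 0.001, -0.753]]
0.09 [-0.0064  0.0514 -0.0604]
0.05 [-0.0103  0.0775 -0.0905]
0.72 [0. 0. 0.] [0. 0. 0.]
0.64 [-0.0004  0.0031  0.0025] [-0.079 -0.012  0.   ]
0.56 [-0.0009  0.0063  0.0048] [-0.158 -0.023  0.   ]
0.48 [-0.0014  0.0098  0.0068] [-0.237 -0.035  0.   ]
0.4 [-0.002   0.0134  0.0085] [-0.317 -0.046  0.   ]
0.32 [-0.0025  0.0171  0.0099] [-0.396 -0.058  0.   ]
0.24 [-0.003   0.0209  0.011 ] [-0.475 -0.069  0.   ]
0.16 [-0.0036  0.0247  0.0118] [-0.554 -0.081  0.   ]
0.08 [-0.0042  0.0287  0.0122] [-0.633 -0.092  0.   ]
0.0 [-0.0048  0.0326  0.0124] [-0.712 -0.104  0.   ]
```

View pics/m5.png

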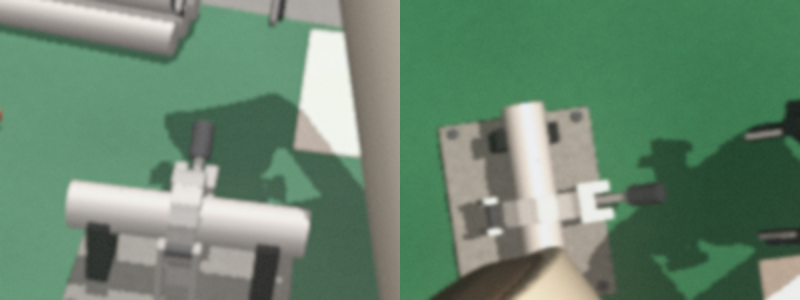

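The top crop shows the lug shut, the head at (645,194) and the open fingers at (765,133) and (780,237) straddling it. I go in and grip.

Emit:
{"method": "arm_command", "body": {
  "increments": [
    [[-0.002, 0.018, -0.021, 0, 0, 0, 0], [-0.0045, 0.035, -0.041, 0, 0, 0, 0], [-0.0065, 0.0515, -0.0605, 0, 0, 0, 0], [-0.008, 0.0605, -0.0705, 0, 0, 0, 0], [-0.0095, 0.0695, -0.0805, 0, 0, 0, 0], [-0.0105, 0.0775, -0.0905, 0, 0, 0, 0], [-0.0105, 0.0775, -0.0905, 0, 0, 0, 80], [-0.0105, 0.0775, -0.0905, 0, 0, 0, 255], [-0.0105, 0.0775, -0.0905, 0, 0, 0, 255], [-0.0105, 0.0775, -0.0905, 0, 0, 0, 255], [-0.0105, 0.0775, -0.0905, 0, 0, 0, 255]]
  ],
  "newtons": 30
}}

```text
time_s: 8.2
ee_pos: [0.4955, -0.2839, 0.0831]
orientation: [[-0.113, 0.99, -0.089], [0.745, 0.144, 0.651], [0.657, 0.007, -0.754]]
contact_force: [22.0, -1.8, 2.2]
opening: 0.0212
finger_force: 31.3
```

Emit:
{"method": "arm_command", "body": {
  "increments": [
    [[0, 0, 0, 0, 0, 0, 255], [0, 0, 0, 0, 0, 0, 255], [0, 0, 0, 0, 0, 0, 255]]
  ]
}}

```text
time_s: 8.5
ee_pos: [0.4954, -0.2839, 0.0831]
orientation: [[-0.113, 0.99, -0.09], [0.746, 0.144, 0.651], [0.657, 0.006, -0.754]]
contact_force: [25.0, -0.5, 3.4]
opening: 0.0211
finger_force: 31.2
```

Emit:
{"method": "arm_command", "body": {
  "increments": [
    [[0.0025, 0.0005, 0, 0, 0, 0, 255], [0.0025, 0.0035, 0.0025, -0.08, -0.012, 0, 255], [0.002, 0.007, 0.005, -0.158, -0.023, 0, 255], [0.0015, 0.0105, 0.007, -0.237, -0.035, 0, 255], [0.001, 0.014, 0.0085, -0.317, -0.046, 0, 255], [0.0005, 0.0175, 0.01, -0.396, -0.058, 0, 255]]
  ]
}}

```text
time_s: 9.1
ee_pos: [0.4933, -0.2669, 0.0932]
orientation: [[-0.138, 0.989, -0.044], [0.941, 0.145, 0.306], [0.309, 0.001, -0.951]]
contact_force: [-4.9, -2.6, 1.8]
opening: 0.0213
finger_force: 30.5
```

Emit:
{"method": "arm_command", "body": {
  "increments": [
    [[-0.0005, 0.0035, 0.001, -0.079, -0.012, 0, 255], [-0.001, 0.0075, 0.002, -0.158, -0.023, 0, 255], [-0.0015, 0.0115, 0.0025, -0.237, -0.035, 0, 255], [-0.002, 0.0155, 0.0025, -0.316, -0.046, 0, 255], [-0.002, 0.017, 0.0025, -0.325, -0.047, 0, 255], [-0.002, 0.017, 0.0025, -0.325, -0.047, 0, 255]]
  ]
}}

```text
time_s: 9.7
ee_pos: [0.4905, -0.2496, 0.0965]
orientation: [[-0.146, 0.989, -0.0], [0.989, 0.146, -0.012], [-0.012, -0.002, -1.0]]
contact_force: [-18.4, -5.9, 19.4]
opening: 0.0212
finger_force: 32.3
```

Emit:
{"method": "arm_command", "body": {
  "increments": [
    [[0, 0, 0, 0, 0, 0, 150], [0, 0, 0, 0, 0, 0, 60], [0, 0, 0, 0, 0, 0, 0], [0, 0, 0, 0, 0, 0, 0], [0, 0, 0, 0, 0, 0, 0], [0, 0, 0.03, 0, 0, 0, 0], [0, 0, 0.07, 0, 0, 0, 0], [0, 0, 0.11, 0, 0, 0, 0], [0.01, -0.03, 0.14, 0, 0, 0, 0], [0.01, -0.07, 0.14, 0, 0, 0, 0], [0.01, -0.11, 0.14, 0, 0, 0, 0], [0.01, -0.15, 0.14, 0, 0, 0, 0]]
  ]
}}

```text
time_s: 10.9
ee_pos: [0.5014, -0.4004, 0.2349]
orientation: [[-0.146, 0.989, 0.001], [0.989, 0.146, -0.009], [-0.009, -0.0, -1.0]]
contact_force: [0.9, -0.2, 1.1]
opening: 0.0854
finger_force: 0.0
```

Run:
```python
from rig import ctrl
import cv2, numpy as np
from h import *
a=ctrl.snapshot("side"); s=ctrl.snapshot("top"); o=ctrl.get_obs()
print(o["time_s"],loc(o["ee_pos"]),o["contact_force"])
W=lambda y,z: [np.round(pix(c,C+R@(np.array([0,y,z])/1000)),1) for c in (a,s)]
print('head top exp',W(-66,126),'base',W(-66,90))
cv2.imwrite("pics/m6.png",np.hstack([cv2.resize(a["img"][50:200,260:460],(400,300)),cv2.resize(s["img"][130:280,280:480],(400,300))]))
```

```text
11.0 [-0.00915005 -0.21893756  0.23348518] [ 0.3307307   0.55280326 -0.56412033]
head top exp [array([361.3, 115.6]), array([386.5, 230.6])] base [array([359.7, 131.4]), array([382.1, 230.8])]
```

View pics/m6.png

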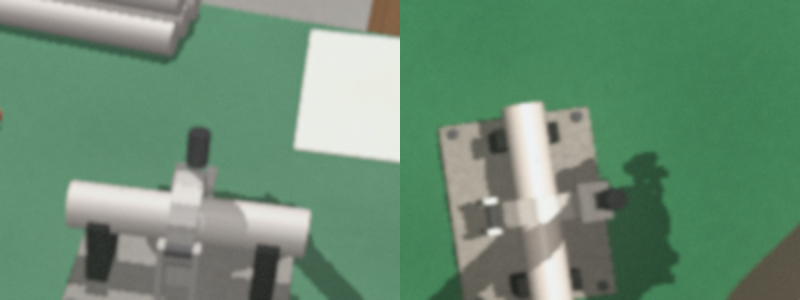

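The latch is upright: the head top is at top px (386.5,229), against (386.5,230.6) expected for shut. The ring is flat shut and the gripper is clear, so I hand in.

```bash
python3 -c "
from rig import ctrl
print(ctrl.job_done())"
```

```text
the job is handed in; nothing more can be done
None
```

I shut the clamp ring on the two-tube fixture, then swung its latch bolt upright into the lug slot, and handed the job in at about 11 s; the last pictures show both in place, and I did not touch the other fixture, though the hand-in gave no verdict.

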